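# Refit a heat-sinked board in the test rack

## Task

Take the heat-sinked spare board out of the board stand, slide it gently down into the rack's one free slot until it is fully home, its heat sinks facing the same way as those of the two boards already there (do not drop it in). Then swing the rack's retaining bar all the way across the tops of the boards and let go; leave the other board in the stand and the things on the bench where they are.

Things in the scene. Friction and masses are not known exactly. Their poses are not given: they have to be found in the camera images.
- spare_board: loose board to fit, upright in one of the stand's two places: green plate 4 mm thick (its x), 130 long (y), 90 high (z), about 0.22 kg. Origin: middle of its lower edge (12 mm above the bench in the stand). Two rows of finned heat sinks on its -x face, 100 mm long, 16 to 72 mm above the lower edge. Black bow handle on its top edge. May lean 3 degrees in the stand's grooves
- spare_handle (a point): centre of the spare board's handle bar, 113 mm above the board's lower edge, axes as the board's. The bar is 10 mm thick (x), 56 long (y), 14 high, on two legs; free space 16 mm high below it. Grip it from above across its thickness
- sink_face (a point): on the tips of the spare board's heat sinks, 17 mm from the plate's middle towards the board's -x, 44 mm above its lower edge
- low_board: the other loose board in the stand, to stay there: also 130 mm long and 4 mm thick with the same handle, but only 62 mm high and without heat sinks. Origin: middle of its lower edge. It stands 75 mm beside the spare board; which is nearer the robot varies
- stand: grey plastic board stand, fixed, 140 (x) x 160 (y) mm. Origin: centre of its underside. Two pairs of upright black grooves at x = -37.5 and +37.5 mm hold the boards by their ends, parallel to its y axis; grooves open above, up to 66 mm above the bench
- rack: open aluminium test rack, fixed, 180 (x) x 154 (y) mm, 98 mm high. Origin: centre of its underside. Slots at x = -50, 0, +50 mm for upright boards parallel to its y; two hold fixed boards like the spare one (handles up to 142 mm above the bench), heat sinks towards the rack's -x, one is free (which varies). Stop post for the bar at x = +83, y = +32 mm, 122 mm high
- free_slot: the rack's empty slot. Origin: where the middle of a home board's lower edge rests, 22 mm above the bench; axes as the rack's. Guide grooves at both ends: board has 1.5 mm play across (x), 2 mm to each end (y). Mouths 72 mm above the origin, flared 4 mm over their top 10 mm. Handles of neighbouring boards are 50 mm away centre to centre: open the gripper only partly to let go
- bar (a joint): retaining bar's angle about its vertical pivot, rad: 0 = across all slots against its stop, pointing to the rack's +x; grows to 1.6 as it swings out counter-clockwise seen from above. Stays where left (friction 0.06 N m). Bar 14 mm wide, 8 thick, underside 3 mm above home boards' top edges (a board not home blocks it), passing beside their handles
- bar_knob (a point): middle of the bar's black upright knob (15 mm across, 22 high) near its free end, 160 mm from the pivot's axis; knob from 128 to 150 mm above the bench, bar's top at 123 mm
- bar_pivot (a point): point on the bar's pivot axis at the knob's height, at the rack's x = -83, y = +45 mm; axes as the rack's
- tape: roll of amber tape, 60 mm across, 19 mm high, lying in front of the rack at the bench's near edge, not to be disturbed
- cutters: side cutters, 135 x 39 x 11 mm, lying on the bench between stand and rack, not to be disturbed
- driver: yellow screwdriver, 195 x 25 x 27 mm, lying right of the stand, not to be disturbed
- sink: loose aluminium heat sink, 16 x 22 x 18 mm, on the bench behind the stand, not to be disturbed
Not all that is in view belongs to the job. There is more than one size of the rack; the one meant has the size given above.

How it is judged (in metres and radians):
On the way:
1. the spare board is fully home in the free slot (z of spare_board in the frame of free_slot below 0.003 m and horizontal distance between spare_board and free_slot below 0.005 m and angle between the z axis of spare_board and the z axis of free_slot, either way round below 0.08 rad and x of sink_face in the frame of free_slot below 0 m), for 0.2 s.
At the end, for the whole second after the job is handed in: Spare board home in the free slot (within 3 mm of its bottom, 5 mm of its centre, upright and along it within 0.08 rad), heat sinks towards the rack's -x; bar within 0.1 rad of its stop; at rest; nothing else moved over 30 mm (all of step 1 and angle between the y axis of spare_board and the y axis of free_slot, either way round below 0.08 rad and linear speed of spare_board below 0.02 m/s and value of joint bar below 0.1 rad); the robot touches nothing.
It fails at once if the spare board is dropped into the rack (falls faster than 0.4 m/s in the guides) (horizontal distance between spare_board and free_slot below 0.01 m and z of spare_board in the frame of free_slot below 0.07 m and linear speed of spare_board above 0.4 m/s).
It fails at once if the other board is moved more than 30 mm (distance of low_board from where it was at the start of the episode above 0.03 m).
It fails at once if a thing on the bench is moved more than 30 mm (distance of any of tape, cutters, driver, sink from where it was at the start of the episode above 0.03 m).
It also fails if it takes over 58 s, if anything falls off the work surface, if the arm or the gripper's body presses on something with over 40 N, if the wrist force passes 120 N, or if a joint passes its speed limit or range.

## Robot

A 6-joint arm with a two-finger parallel gripper is mounted at the origin on a cart in front of the work surface, level with it; the furniture and walls round the work are solid. World frame = base frame: x ahead of the robot, y to its left, z up, the work surface at z = 0. Lengths are in m, angles in degrees, forces in N, time in s.
With the tool pointing down it reaches from about 0.35 to 0.975 m from the base axis. Payload 7.1 kg.
Tool frame: the origin (TCP) lies between the finger pads; the fingertips stand bot.tip_extent ahead of it and the grasp point (between the pads) lies 2 mm behind it (bot.tip_extent is the distance from the TCP to the fingertips, in m); z points along the fingers, y is the line along which they close (so a half turn about z gives the same grasp; the last joint's range is limited). The gripper opens to 88 mm and grips with 3 to 60 N. Pads are 20 mm wide; open, the fingers measure 115 mm over their backs; the gripper's body (75 mm by 178 mm) begins 61 mm behind the grasp point.
Start: joints at [-78.323, 24.242, 93.386, -0, 62.372, -1.089], TCP at [0.138, -0.61, 0.24] pointing down, gripper open.
Joint ranges: [-172.04, 172.04], [-51.8, 120.97], [4.93, 147.93], [-75.15, 255.16], [6.16, 154.13], [-145.62, 145.62]. Speed limits (degrees/s): [136.94, 136.94, 172.46, 180, 180, 180].

## Interface

Orientations are given as [roll, pitch, yaw] about the fixed x, y, z axes, in that order (R = Rz(yaw) Ry(pitch) Rx(roll)).
In Python, from cell import bot gives the robot as it stands.
- The arm moves only by the shell command python3 -m inch 'ROWS' [FORCE]. ROWS is text: rows parted by semicolons, each of 7 numbers parted by spaces: the shift along the world's x, y, z normalised to -1 to 1, where 1 is 0.06 m, then the turn, a rotation vector about the world's x, y, z normalised to -1 to 1, where 1 is 120 degrees, then the gripper command: -1 is fully open, 1 is shut, values between are in proportion. A call has 1 to 5 rows; each row shifts and turns the commanded pose from where the row before left it; what a row does not reach is not made up. A row lasts 1/8 s, in which the tool goes at most 62.5 mm and 10.7 degrees, less where a joint would pass 70% of its speed; a pose out of reach is approached as far as the arm can. A call with a number of a shift or a turn outside -1 to 1 is refused whole. A call with a gripper value outside its range is refused whole. The fingers move at their own pace and stop on an object; FORCE is the grip in N (left out, the last holds). Time passes only in rows, so rows that do not move let the fingers close. It gives the time, the measured TCP pose, the force, the opening and the grip force at its end, in the units of the state.
- bot.read_state(): the state, without advancing time (a new reading comes with each control period).
- bot.get_image(name): name is "scene" or "top" or "wrist"; returns (picture, depth): 420x560x3 uint8, red, green, blue; 420x560 float32, m along the optical axis (not along the pixel's ray), 0 where there is no reading.
- bot.camera_model(name): a dict with "camera_matrix" (3x3 intrinsics, pixels), "dist_coeffs" ([k1, k2, p1, p2, k3] as OpenCV has them; the pictures are not rectified), "xyz" and "attitude" of the camera in the world; the wrist camera has in their place "tool_from_camera" (4x4, takes a point from camera to tool coordinates, whose origin is the TCP and whose axes are the flange's). Camera axes: x right, y down, z forward; pixel columns grow to the right and rows downward; lengths in m; the calibration is good to about 2 mm. A picture is of the moment at which its call begins: read the wrist's pose just before it. camera_model takes no time and is no camera call.
- bot.close_job(): hands the job in; it is judged then, once.
Trained networks look in the newest picture that a camera, given by its name, has taken for a name from the list of things; names that differ only in an ending like _2 or _b are one class to them, and where a whole thing is asked for, a point or a joint stands for the part that bears it (a point fixed in the world has none). Each returns a list of dicts, best first, with "confidence" (0 to 1); they miss things now and then, are a little off and sometimes report something else, mostly with a low value. They report only what shows in the picture. A call takes as long as a camera call. They do not tell look-alikes from the thing itself.
- bot.recognise(camera, target): "rect" ([left, top, width, height] in pixels, round what is visible of it).
- bot.spot_point(camera, target): "pixel" ([column, row] in pixels: a listed point, or the origin of a listed thing).
The state is a dict: "clock": time; "joint_positions": joint angles; "dq": joint speeds; "joint_efforts": joint torques, N m; "ee_pos": TCP position; "orientation": TCP orientation; "force": force on the tool from outside, world axes, zero at the start; "ft_torque": the same for the moment, N m; "finger_gap": finger opening in m; "grip_force": force on a finger pad.
Only numpy, scipy, OpenCV 4.12 (cv2) and the standard library are available. Lean on these libraries where they do the work, as an engineer would, in place of code of your own. Each camera call takes 0.05 s, during which the arm holds its last target. There are 200 camera calls.

## Working session

There is one attempt and no reset: what is moved stays moved. The work goes in short steps, Python scripts to look and compute and a shell command to move; the robot and the scene stay as the last step left them, time stands still between calls to the robot, and variables do not carry over. Pictures are saved under pics/ and viewed, at most 10 in all, crops included, and the job is handed in when it is done.

```bash
mkdir -p pics; ls
cat > h.py <<'E'
import numpy as np, cv2
from scipy.spatial.transform import Rotation as R
from cell import bot
def cam(name):
    m=bot.camera_model(name); K=np.array(m["camera_matrix"]); D=np.array(m["dist_coeffs"])
    if "tool_from_camera" in m:
        s=bot.read_state(); T=np.eye(4); T[:3,:3]=R.from_euler("xyz",s["orientation"],degrees=True).as_matrix(); T[:3,3]=s["ee_pos"]
        T=T@np.array(m["tool_from_camera"])
    else:
        T=np.eye(4); T[:3,:3]=R.from_euler("xyz",m["attitude"],degrees=True).as_matrix(); T[:3,3]=m["xyz"]
    return K,D,T
def ray(c,px):
    K,D,T=c; u=cv2.undistortPoints(np.array(px,float).reshape(-1,1,2),K,D).reshape(-1,2)
    return np.c_[u,np.ones(len(u))]@T[:3,:3].T, T[:3,3]
def atz(c,px,z):
    d,o=ray(c,px); return o+d*((z-o[2])/d[:,2])[:,None]
def cloud(c,depth):
    h,w=depth.shape; v,u=np.mgrid[:h,:w]; d,o=ray(c,np.c_[u.ravel(),v.ravel()])
    return (o+d*depth.ravel()[:,None]).reshape(h,w,3)
def proj(c,P):
    K,D,T=c; Ti=np.linalg.inv(T); return cv2.projectPoints(np.array(P,float).reshape(-1,3),cv2.Rodrigues(Ti[:3,:3])[0],Ti[:3,3],K,D)[0].reshape(-1,2)
def shot(name,fn=None):
    c=cam(name); im,d=bot.get_image(name)
    if fn: cv2.imwrite("pics/"+fn,im[:,:,::-1])
    return c,im,d
E
python3 - <<'E'
from h import *
print(bot.camera_model("top"),bot.camera_model("scene"),bot.tip_extent)
for n in ["top","scene"]:
    c,im,d=shot(n,n+"0.png"); np.savez(n+"0.npz",im=im,d=d)
    for t in ["spare_board","spare_handle","low_board","stand","rack","free_slot","bar_knob","bar_pivot"]:
        try: print(n,t,[(np.round(r["pixel"]).tolist(),round(r["confidence"],2)) for r in bot.spot_point(n,t)][:4])
        except Exception as e: print(n,t,e)
E
```

```text
pics
{'camera_matrix': array([[500.46176616,   0.        , 288.98419612],
       [  0.        , 500.46176616, 209.47949778],
       [  0.        ,   0.        ,   1.        ]]), 'dist_coeffs': array([-0.0691315,  0.       ,  0.       ,  0.       ,  0.       ]), 'xyz': array([0.23501494, 0.03579837, 1.68951551]), 'attitude': array([-169.33757932,    0.67200118,  -90.66234507])} {'camera_matrix': array([[513.02396759,   0.        , 280.0514361 ],
       [  0.        , 513.02396759, 207.87984876],
       [  0.        ,   0.        ,   1.        ]]), 'dist_coeffs': array([0.04961131, 0.        , 0.        , 0.        , 0.        ]), 'xyz': array([-0.24546353,  0.45687735,  1.67656784]), 'attitude': array([-150.08895357,    0.5887183 , -119.89932358])} 0.017
top spare_board [([366.0, 241.0], 0.72)]
top spare_handle [([373.0, 240.0], 0.8)]
top low_board [([364.0, 222.0], 0.72), ([315.0, 178.0], 0.2)]
top stand [([363.0, 233.0], 0.98)]
top rack [([152.0, 229.0], 0.87), ([246.0, 219.0], 0.73)]
top free_slot [([246.0, 231.0], 0.5)]
top bar_knob [([437.0, 234.0], 0.75), ([181.0, 216.0], 0.7), ([130.0, 211.0], 0.59)]
top bar_pivot [([231.0, 237.0], 0.76), ([134.0, 245.0], 0.67)]
scene spare_board [([354.0, 214.0], 0.73)]
scene spare_handle [([354.0, 202.0], 0.58)]
scene low_board [([338.0, 203.0], 0.62)]
scene stand [([348.0, 210.0], 0.83), ([188.0, 257.0], 0.68)]
scene rack [([162.0, 298.0], 0.78), ([242.0, 249.0], 0.71), ([353.0, 215.0], 0.31)]
scene free_slot [([245.0, 256.0], 0.63)]
scene bar_knob [([187.0, 258.0], 0.63), ([135.0, 283.0], 0.43)]
scene bar_pivot [([153.0, 310.0], 0.89), ([238.0, 251.0], 0.86)]
```

Run:
```python
import cv2
a=cv2.imread("pics/top0.png")[120:340,80:480]
cv2.imwrite("pics/topc.png",cv2.resize(a,(800,440),interpolation=cv2.INTER_CUBIC))
b=cv2.imread("pics/scene0.png")[150:350,100:420]
cv2.imwrite("pics/scc.png",cv2.resize(b,(800,500),interpolation=cv2.INTER_CUBIC))
```

```text
(no output)
```

View pics/topc.png

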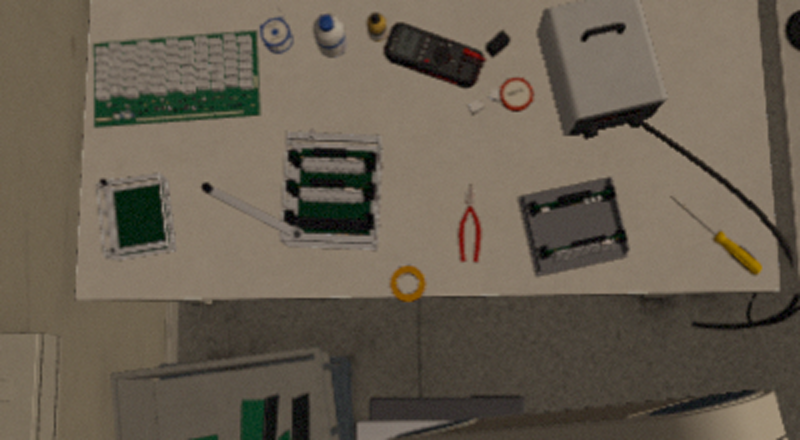

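View pics/scc.png

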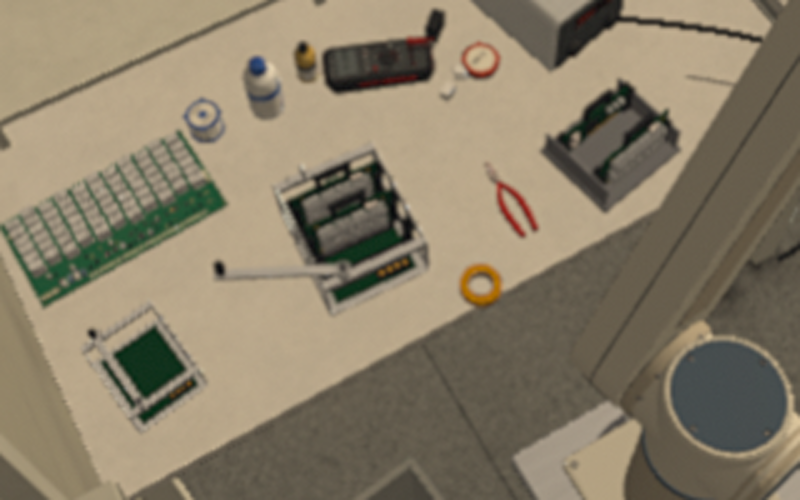

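Top view crop: the stand is at about (573,225), with two boards. The nearer one (580,245) has whitish fins towards the robot, and the far one (570,200) has none. The large rack is at (333,190), its bar pivot at (298,235) and its knob at (207,187), swung out to the left. The slot nearest the robot looks free. A smaller decoy rack is at (137,215), and a large board with white modules is at (177,78).

Candidates for the spare board in the full top picture: near stand board (366,241) = finned; far stand board (364,222) = low, no fins; rack boards (246,200) and (246,217) = fixed. I choose the near one and check it from the wrist camera.

Run:
```python
from h import *
c=cam("top"); 
for n,p,z in [("spare_h",(373,240),.125),("spare",(366,241),.012),("low",(364,222),.012),("stand",(363,233),0),("rack",(246,219),0),("free",(246,231),.022),("knob",(181,216),.139),("pivot",(231,237),.139)]:
    print(n,atz(c,[p],z)[0].round(3))
c2=cam("scene")
for n,p,z in [("spare_h",(354,202),.125),("stand",(348,210),0),("rack",(242,249),0),("free",(245,256),.022),("knob",(187,258),.139),("pivot",(238,251),.139)]:
    print(n,atz(c2,[p],z)[0].round(3))
print(bot.camera_model("wrist")); print(bot.read_state())
```

```text
spare_h [ 0.428 -0.212  0.125]
spare [ 0.439 -0.207  0.012]
low [ 0.504 -0.202  0.012]
stand [ 0.468 -0.199  0.   ]
rack [0.522 0.2   0.   ]
free [0.477 0.197 0.022]
knob [0.511 0.392 0.139]
pivot [0.442 0.233 0.139]
spare_h [ 0.426 -0.21   0.125]
stand [ 0.463 -0.225  0.   ]
rack [0.52  0.195 0.   ]
free [0.481 0.202 0.022]
knob [0.519 0.387 0.139]
pivot [0.457 0.231 0.139]
{'camera_matrix': array([[362.04236553,   0.        , 278.35458384],
       [  0.        , 362.04236553, 206.97384654],
       [  0.        ,   0.        ,   1.        ]]), 'dist_coeffs': array([-0.06044546,  0.        ,  0.        ,  0.        ,  0.        ]), 'tool_from_camera': array([[-3.93666723e-04, -9.66715375e-01, -2.55853921e-01,
         7.07886187e-02],
       [ 9.99999909e-01, -4.22863498e-04,  5.91038756e-05,
        -3.61226911e-04],
       [-1.65327909e-04, -2.55853875e-01,  9.66715453e-01,
        -1.45637084e-01],
       [ 0.00000000e+00,  0.00000000e+00,  0.00000000e+00,
         1.00000000e+00]])}
{'clock': 0.9, 'joint_positions': array([-7.83239008e+01,  2.42417621e+01,  9.33856971e+01, -5.05678973e-04,
        6.23747203e+01, -1.08737492e+00]), 'dq': array([-0.08819431, -0.07218203,  0.01625974, -0.03415234,  0.01897633,
        0.00421231]), 'joint_efforts': array([ 3.70544922e-04, -5.44563353e+01, -2.74046695e+01,  6.45040674e-02,
        1.67108432e-02,  4.82118878e-06]), 'ee_pos': array([ 0.13811092, -0.60952691,  0.23968073]), 'orientation': array([-1.79997812e+02,  4.06581346e-04,  1.27637086e+01]), 'force': array([0.2506439 , 0.62193315, 0.66250864]), 'ft_torque': array([-0.00252652,  0.00629697,  0.01568095]), 'grip_force': 0.0, 'finger_gap': 0.08811956053960647}
```

```bash
python3 -m inch '.5 .7 .3 0 0 .084 -1; .56 .76 .3 0 0 .084 -1; .56 .76 .3 0 0 .084 -1; .56 .76 .3 0 0 .084 -1; .56 .76 .2 0 0 .084 -1' && python3 -m inch '.56 .76 .2 0 0 .084 -1; .56 .76 .2 0 0 .084 -1; .56 .76 .2 0 0 .084 -1; .56 .76 .2 0 0 .084 -1; 0 0 0 0 0 0 -1'
python3 - <<'E'
from h import *
s=bot.read_state(); print(s["ee_pos"],s["orientation"],s["clock"])
c,im,d=shot("wrist","w1.png"); np.savez("w1.npz",im=im,d=d,T=c[2])
for t in ["spare_board","spare_handle","low_board","stand","sink_face"]:
    for r in bot.spot_point("wrist",t)[:3]:
        z={"spare_handle":.125,"sink_face":.056,"stand":0}.get(t,.012)
        print(t,np.round(r["pixel"]),round(r["confidence"],2),atz(c,[r["pixel"]],z)[0].round(4))
E
```

```text
clock: 1.52
ee_pos: [0.3035, -0.3838, 0.3248]
orientation: [179.9, 0.0, 63.5]
force: [0.2, -0.8, 0.3]
finger_gap: 0.0878
grip_force: 0.0
clock: 2.15
ee_pos: [0.4389, -0.2003, 0.3727]
orientation: [179.9, 0.1, 103.8]
force: [-0.3, -0.5, 0.4]
finger_gap: 0.0879
grip_force: 0.0
[ 0.43890649 -0.20028669  0.37272905] [1.79883879e+02 5.77537258e-02 1.03838084e+02] 2.15
spare_board [270. 170.] 0.87 [ 0.4317 -0.2126  0.012 ]
spare_handle [267. 187.] 0.77 [ 0.431  -0.2136  0.125 ]
low_board [319. 174.] 0.57 [ 0.5002 -0.2022  0.012 ]
stand [298. 172.] 0.77 [ 0.4716 -0.2073  0.    ]
sink_face [257. 178.] 0.75 [ 0.4169 -0.2203  0.056 ]
```

View pics/w1.png

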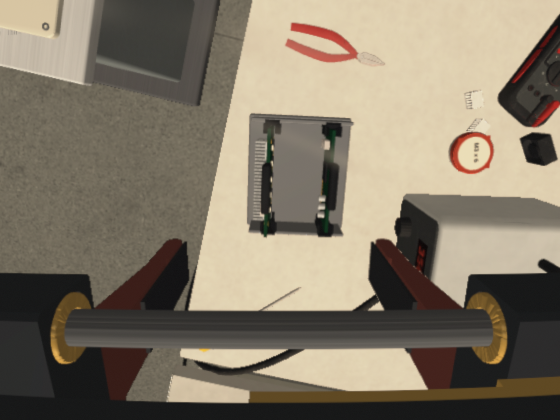

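Wrist view: the near board (267,187) has fins on its left, towards the robot, and the far board (330,185) has none. So the near one is the spare, and its sinks already face the way the rack's boards do. Next I measure the handle from depth.

Run:
```python
from h import *
f=np.load("w1.npz"); c=cam("wrist"); P=cloud(c,f["d"])
def blob(z0,z1,x0,x1,y0,y1):
    m=(P[...,2]>z0)&(P[...,2]<z1)&(P[...,0]>x0)&(P[...,0]<x1)&(P[...,1]>y0)&(P[...,1]<y1); m[240:]=0
    q=P[m]; 
    if len(q)<5: print(len(q)); return
    (cx,cy),(w,h),a=cv2.minAreaRect(q[:,:2].astype(np.float32)); mu=q.mean(0); u=np.linalg.svd(q[:,:2]-mu[:2])[2][0]
    u*=np.sign(u[1]); print(len(q),"mean",mu.round(4),"rect",round(cx,4),round(cy,4),round(w,4),round(h,4),"yaw",np.degrees(np.arctan2(-u[0],u[1])).round(1),"ztop",np.percentile(q[:,2],95).round(4))
blob(.115,.15,.39,.47,-.3,-.12)
blob(.085,.12,.47,.55,-.3,-.12)
blob(.06,.104,.39,.47,-.3,-.12)
blob(.02,.15,.38,.56,-.32,-.08)
```

```text
456 mean [ 0.4259 -0.2178  0.1303] rect 0.4259 -0.2189 0.0102 0.0542 yaw 10.7 ztop 0.132
434 mean [ 0.5021 -0.2035  0.1015] rect 0.503 -0.2041 0.0105 0.054 yaw 10.6 ztop 0.104
1253 mean [ 0.4209 -0.2136  0.0785] rect 0.4253 -0.2196 0.0301 0.1481 yaw 10.1 ztop 0.1018
4709 mean [ 0.4612 -0.2135  0.0719] rect 0.466 -0.2116 0.1281 0.1514 yaw 13.4 ztop 0.1306
```

```bash
python3 -m inch '-.21 -.31 -.8 0 0 -.026 .1; 0 0 -.8 0 0 0 .1; 0 0 -.8 0 0 0 .1; 0 0 -.5 0 0 0 .1; 0 0 0 0 0 0 .1' 30 && python3 -m inch '0 0 -.5 0 0 0 .1; 0 0 -.4 0 0 0 .1; 0 0 -.3 0 0 0 .1; 0 0 0 0 0 0 .1'
python3 - <<'E'
from h import *
s=bot.read_state(); print(s["ee_pos"],s["orientation"],s["clock"])
E
```

```text
clock: 3.08
ee_pos: [0.4223, -0.2214, 0.1957]
orientation: [-179.8, -0.2, 100.2]
force: [0.4, -0.1, 0.4]
finger_gap: 0.0421
grip_force: 0.0
clock: 3.58
ee_pos: [0.4243, -0.2219, 0.1261]
orientation: [-180.0, -0.0, 100.3]
force: [-0.1, 1.1, 0.1]
finger_gap: 0.0395
grip_force: 0.0
[ 0.4242698  -0.22190676  0.12605322] [-1.79980498e+02 -1.43983969e-02  1.00298694e+02] 3.575
```

```bash
python3 -m inch '.03 .04 -.04 0 0 0 .5; 0 0 0 0 0 0 1; 0 0 0 0 0 0 1; 0 0 0 0 0 0 1; 0 0 0 0 0 0 1' 30
```

```text
clock: 4.2
ee_pos: [0.427, -0.2191, 0.1239]
orientation: [179.9, 0.1, 100.4]
force: [1.7, 1.3, 6.1]
finger_gap: 0.0102
grip_force: 30.0
```

```bash
python3 -m inch '0 0 .2 0 0 0 1; 0 0 .35 0 0 0 1; 0 0 .4 0 0 0 1; 0 0 .4 0 0 0 1; 0 0 .4 0 0 0 1' && python3 -m inch '0 0 .4 0 0 0 1; 0 0 .4 0 0 0 1;0 0 0 0 0 0 1;0 0 0 0 0 0 1'
python3 - <<'E'
from h import *
s=bot.read_state(); print(s["ee_pos"],s["orientation"],s["force"],s["ft_torque"])
c,im,d=shot("wrist","w2.png")
E
```

```text
clock: 4.82
ee_pos: [0.425, -0.2186, 0.2291]
orientation: [-179.9, -0.1, 100.4]
force: [-0.3, -0.8, -1.6]
finger_gap: 0.0098
grip_force: 30.0
clock: 5.32
ee_pos: [0.4252, -0.2186, 0.2754]
orientation: [-179.9, -0.1, 100.4]
force: [-0.1, 0.1, -1.7]
finger_gap: 0.0103
grip_force: 30.0
[ 0.42519419 -0.2185661   0.27543653] [-1.79909205e+02 -5.82079804e-02  1.00361006e+02] [-0.12356835  0.13365524 -1.71717724] [-0.04810815 -0.14047378  0.00227141]
```

View pics/w2.png

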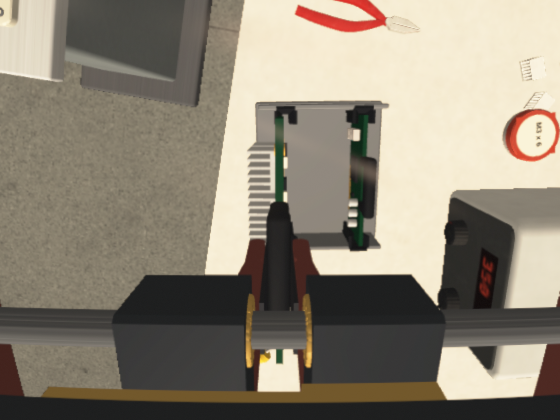

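```bash
python3 -m inch '.1 .4 .3 0 0 0 1; .1 .7 .3 0 0 -.03 1; .1 .8 .2 0 0 -.03 1; .1 .8 .2 0 0 -.03 1; .1 .8 .2 0 0 0 1' && python3 -m inch '.1 .8 0 0 0 0 1; .1 .8 0 0 0 0 1; .1 .6 0 0 0 0 1; 0 .3 0 0 0 0 1;0 0 0 0 0 0 1' && python3 -m inch '0 0 0 0 0 0 1;0 0 0 0 0 0 1'
python3 - <<'E'
from h import *
s=bot.read_state(); print(s["ee_pos"],s["orientation"],s["force"])
c,im,d=shot("wrist","w3.png"); np.savez("w3.npz",im=im,d=d)
for t,z in [("rack",0),("free_slot",.022),("bar_pivot",.139),("bar_knob",.139)]:
    for r in bot.spot_point("wrist",t)[:3]:
        print(t,np.round(r["pixel"]),round(r["confidence"],2),atz(c,[r["pixel"]],z)[0].round(4))
E
```

```text
clock: 6.0
ee_pos: [0.4555, -0.0075, 0.3474]
orientation: [-179.9, 0.0, 89.5]
force: [0.7, -0.2, -2.3]
finger_gap: 0.0098
grip_force: 30.0
clock: 6.62
ee_pos: [0.4736, 0.1414, 0.3474]
orientation: [-179.9, 0.1, 89.7]
force: [0.2, 0.5, -2.0]
finger_gap: 0.0098
grip_force: 30.0
clock: 6.88
ee_pos: [0.474, 0.14, 0.3482]
orientation: [-180.0, 0.0, 89.5]
force: [-0.7, -0.3, -1.9]
finger_gap: 0.0095
grip_force: 30.0
[0.4740454  0.13997671 0.34823079] [-1.79992229e+02  1.57299056e-02  8.94825546e+01] [-0.73252941 -0.27836905 -1.91553034]
free_slot [282. 121.] 0.88 [0.4799 0.1982 0.022 ]
bar_pivot [246.  75.] 0.93 [0.4455 0.2436 0.139 ]
```

View pics/w3.png

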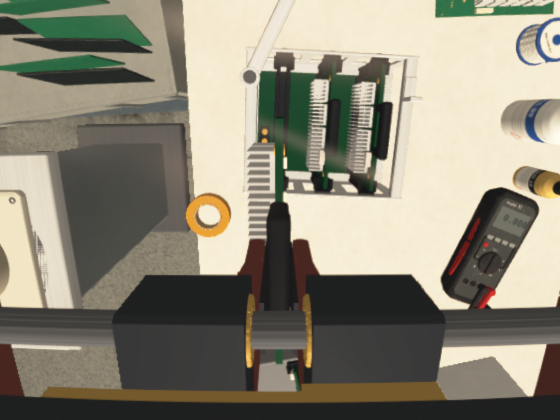

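The rack is at (330,120) with its pivot at (250,76). Finned boards sit in the middle (318) and right-hand (358) slots, and there is a dark strip in the left-hand slot at (283,90). I check its height from depth, fit the rack geometry and measure the board in the hand.

Run:
```python
from h import *
f=np.load("w3.npz"); c=cam("wrist"); d=f["d"]; P=cloud(c,d)
for v in (60,80,90,100,112,118,125,135): print(v,[(u,P[v,u].round(3).tolist()) for u in (276,283,289,296)])
def fit(name,z0,z1,x0,x1,y0,y1,vmax=240):
    m=(P[...,2]>z0)&(P[...,2]<z1)&(P[...,0]>x0)&(P[...,0]<x1)&(P[...,1]>y0)&(P[...,1]<y1); m[vmax:]=0
    q=P[m]
    if len(q)<5: print(name,len(q)); return
    (cx,cy),(w,h),a=cv2.minAreaRect(q[:,:2].astype(np.float32)); u=np.linalg.svd(q[:,:2]-q[:,:2].mean(0))[2][0]; u*=np.sign(u[1])
    print(name,len(q),q.mean(0).round(4),"rect",round(cx,4),round(cy,4),round(w,4),round(h,4),round(a,1),"yaw",np.degrees(np.arctan2(-u[0],u[1])).round(2),"ext",q.min(0).round(4),q.max(0).round(4))
fit("h_mid",.125,.15,.515,.55,.13,.26)
fit("h_far",.125,.15,.56,.61,.13,.26)
fit("rackall",.085,.103,.41,.65,.08,.32)
fit("rackall+",.08,.15,.41,.65,.08,.32)
# board in hand
fit("board plate",.225,.34,.45,.50,.1,.26)
fit("board top",.318,.334,.45,.50,.1,.26)
```

```text
60 [(276, [0.474, 0.263, 0.096]), (283, [0.481, 0.264, 0.085]), (289, [0.488, 0.264, 0.088]), (296, [0.498, 0.271, 0.032])]
80 [(276, [0.473, 0.249, 0.03]), (283, [0.482, 0.249, 0.024]), (289, [0.489, 0.248, 0.029]), (296, [0.499, 0.25, 0.012])]
90 [(276, [0.473, 0.237, 0.03]), (283, [0.482, 0.237, 0.025]), (289, [0.489, 0.237, 0.03]), (296, [0.499, 0.237, 0.013])]
100 [(276, [0.473, 0.225, 0.03]), (283, [0.482, 0.225, 0.023]), (289, [0.489, 0.225, 0.03]), (296, [0.498, 0.225, 0.015])]
112 [(276, [0.473, 0.21, 0.032]), (283, [0.482, 0.21, 0.022]), (289, [0.489, 0.21, 0.015]), (296, [0.499, 0.21, 0.014])]
118 [(276, [0.475, 0.208, 0.314]), (283, [0.478, 0.208, 0.315]), (289, [0.489, 0.203, 0.014]), (296, [0.499, 0.203, 0.014])]
125 [(276, [0.475, 0.205, 0.326]), (283, [0.478, 0.205, 0.326]), (289, [0.489, 0.194, 0.016]), (296, [0.499, 0.194, 0.015])]
135 [(276, [0.475, 0.2, 0.326]), (283, [0.478, 0.2, 0.326]), (289, [0.489, 0.181, 0.015]), (296, [0.499, 0.181, 0.015])]
h_mid 667 [0.5278 0.195  0.1415] rect 0.5286 0.1951 0.0559 0.0103 87.0 yaw -2.57 ext [0.5223 0.1673 0.125 ] [0.5343 0.223  0.1452]
h_far 747 [0.5768 0.1926 0.1407] rect 0.5781 0.1917 0.0556 0.0108 86.4 yaw -3.63 ext [0.5715 0.164  0.125 ] [0.5847 0.2194 0.1454]
rackall 7023 [0.5468 0.201  0.0958] rect 0.5285 0.1954 0.1563 0.1789 87.0 yaw 68.93 ext [0.4353 0.1128 0.085 ] [0.6211 0.2761 0.103 ]
rackall+ 11807 [0.5387 0.2086 0.1061] rect 0.5281 0.2143 0.1941 0.1817 87.0 yaw 51.73 ext [0.4353 0.1128 0.08  ] [0.6211 0.3137 0.1454]
board plate 3342 [0.4689 0.1754 0.3085] rect 0.4734 0.1747 0.0297 0.0662 0.1 yaw -10.76 ext [0.4586 0.1416 0.256 ] [0.4883 0.2079 0.3397]
board top 862 [0.4758 0.1861 0.327 ] rect 0.4759 0.18 0.0553 0.0259 88.8 yaw -0.68 ext [0.4623 0.1521 0.318 ] [0.4883 0.2077 0.334 ]
```

Run:
```python
from h import *
f=np.load("w3.npz"); c=cam("wrist"); d=f["d"]; P=cloud(c,d)
for v in range(122,190,8):
    r=[(u,P[v,u]) for u in range(255,300) if .32<P[v,u,2]<.332]
    if r: print(v,r[0][0],r[-1][0],r[0][1].round(4),r[-1][1].round(4))
for v in range(50,72,2):
    print(v,"y",P[v,283,1].round(3),[f"{P[v,u,0]*1000:.0f}:{P[v,u,2]*1000:.0f}" for u in range(270,298,1)])
im=f["im"][30:220,220:420]; cv2.imwrite("pics/w3c.png",cv2.resize(im[:,:,::-1],(630,600),interpolation=cv2.INTER_CUBIC))
```

```text
122 275 283 [0.4742 0.2063 0.3272] [0.4778 0.2063 0.3257]
130 275 283 [0.4741 0.2028 0.3271] [0.4778 0.2027 0.3266]
138 275 283 [0.4741 0.1992 0.3267] [0.4777 0.1992 0.327 ]
146 275 283 [0.4741 0.1957 0.3279] [0.4777 0.1955 0.3267]
154 275 283 [0.474  0.1917 0.3251] [0.4777 0.1919 0.3275]
162 275 283 [0.474  0.1882 0.3266] [0.4777 0.1883 0.3281]
170 275 283 [0.4739 0.1844 0.3262] [0.4776 0.1845 0.3276]
178 275 283 [0.4739 0.1806 0.3263] [0.4776 0.1806 0.3267]
186 275 283 [0.4738 0.1769 0.3268] [0.4776 0.1766 0.3257]
50 y 0.272 ['468:122', '469:98', '470:98', '471:98', '472:99', '473:99', '474:99', '475:99', '476:98', '477:97', '478:98', '479:98', '480:98', '481:100', '482:101', '483:100', '484:98', '485:98', '486:97', '487:101', '488:99', '489:98', '490:101', '491:98', '492:99', '493:100', '494:97', '495:99']
52 y 0.271 ['467:85', '469:86', '470:87', '471:87', '472:85', '473:88', '474:95', '475:95', '476:95', '477:95', '478:94', '479:94', '480:95', '481:95', '482:95', '483:94', '484:95', '485:96', '486:94', '487:94', '488:94', '489:94', '490:97', '492:94', '493:95', '494:95', '495:95
[... 1928 characters left out ...]
85:36', '485:85', '486:87', '487:90', '488:92', '489:93', '490:97', '491:95', '493:94', '497:12', '499:12', '500:12']
68 y 0.265 ['466:10', '467:10', '468:11', '470:12', '472:94', '473:96', '474:95', '475:93', '476:91', '477:90', '478:87', '480:12', '481:11', '482:10', '483:12', '485:10', '486:11', '485:86', '486:86', '487:89', '488:91', '489:94', '490:96', '491:95', '492:96', '497:11', '499:12', '500:10']
70 y 0.262 ['466:10', '467:10', '468:11', '469:10', '471:12', '472:9', '473:13', '476:494', '476:83', '477:86', '478:85', '480:12', '481:11', '482:11', '483:9', '485:12', '486:12', '485:85', '486:89', '487:89', '488:90', '490:91', '491:90', '495:11', '496:10', '497:13', '499:12', '500:12']
```

View pics/w3c.png

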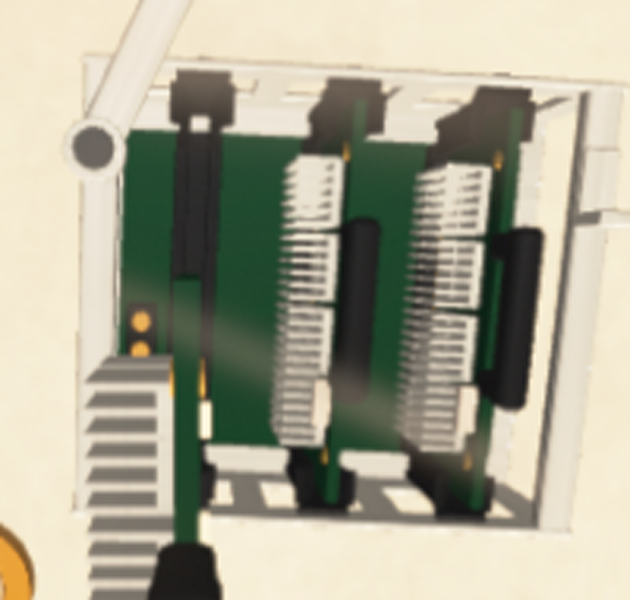

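```bash
python3 -m inch '.03 .5 0 0 0 -.011 1; .02 .425 0 0 0 -.011 1; 0 0 -.5 0 0 0 1; 0 0 -.5 0 0 0 1; 0 0 -.4 0 0 0 1' && python3 -m inch '0 0 -.3 0 0 0 1; 0 0 0 0 0 0 1; 0 0 0 0 0 0 1; 0 0 0 0 0 0 1'
cat > m.py <<'E'
from h import *
s=bot.read_state(); print(s["ee_pos"].round(4),s["orientation"].round(2),s["force"].round(1),s["ft_torque"].round(3))
c,im,d=shot("wrist"); np.savez("w4.npz",im=im,d=d,T=c[2]); P=cloud(c,d); zt=s["ee_pos"][2]-.021
for v in range(100,190,8):
    r=[(u,P[v,u]) for u in range(250,310) if abs(P[v,u,2]-zt)<.007]
    if r: print(v,r[0][0],r[-1][0],((r[0][1]+r[-1][1])/2).round(4))
m=(abs(P[...,2]-zt)<.006)&(abs(P[...,0]-s["ee_pos"][0])<.012); m[200:]=0
print("end y",np.percentile(P[m][:,1],[99,100]).round(4))
E
python3 m.py
python3 - <<'E'
from h import *
f=np.load("w4.npz"); c=cam("wrist"); P=cloud(c,f["d"])
for y0 in (.264,.131):
  for z0,z1 in ((.088,.1),):
    m=(P[...,2]>z0)&(P[...,2]<z1)&(abs(P[...,1]-y0)<.005)&(abs(P[...,0]-.48)<.03); q=P[m]; 
    if len(q): print(y0,len(q),np.percentile(q,[2,50,98],axis=0).round(4).tolist(),sorted(set((q[:,0]*1000).round().astype(int))))
cv2.imwrite("pics/w4.png",cv2.resize(f["im"][0:260,180:440,::-1],(600,600),interpolation=cv2.INTER_CUBIC))
E
```

```text
clock: 7.75
ee_pos: [0.4769, 0.1965, 0.2632]
orientation: [-180.0, 0.0, 86.9]
force: [-0.5, 0.0, -3.0]
finger_gap: 0.0099
grip_force: 30.0
clock: 8.25
ee_pos: [0.4777, 0.1968, 0.2473]
orientation: [179.9, -0.0, 86.9]
force: [0.7, -0.4, -1.0]
finger_gap: 0.0099
grip_force: 30.0
[0.4777 0.1968 0.2473] [ 1.7991e+02 -4.0000e-02  8.6920e+01] [ 0.7 -0.4 -1. ] [-0.005 -0.095 -0.013]
124 275 283 [0.4824 0.2615 0.2255]
132 275 283 [0.4822 0.2579 0.225 ]
140 275 283 [0.4821 0.2543 0.2253]
148 275 283 [0.4819 0.2507 0.2257]
156 275 283 [0.4817 0.247  0.2256]
164 275 283 [0.4815 0.2433 0.2257]
172 275 282 [0.481  0.2396 0.2256]
180 275 282 [0.4808 0.2357 0.2252]
188 275 282 [0.4806 0.2318 0.2249]
end y [0.2636 0.2637]
0.264 237 [[0.4717, 0.2592, 0.0884], [0.4823, 0.2648, 0.0938], [0.4925, 0.2688, 0.0962]] [np.int64(471), np.int64(472), np.int64(473), np.int64(474), np.int64(475), np.int64(476), np.int64(477), np.int64(478), np.int64(479), np.int64(480), np.int64(481), np.int64(482), np.int64(483), np.int64(484), np.int64(485), np.int64(486), np.int64(487), np.int64(488), np.int64(489), np.int64(490), np.int64(491), np.int64(492), np.int64(493)]
```

View pics/w4.png

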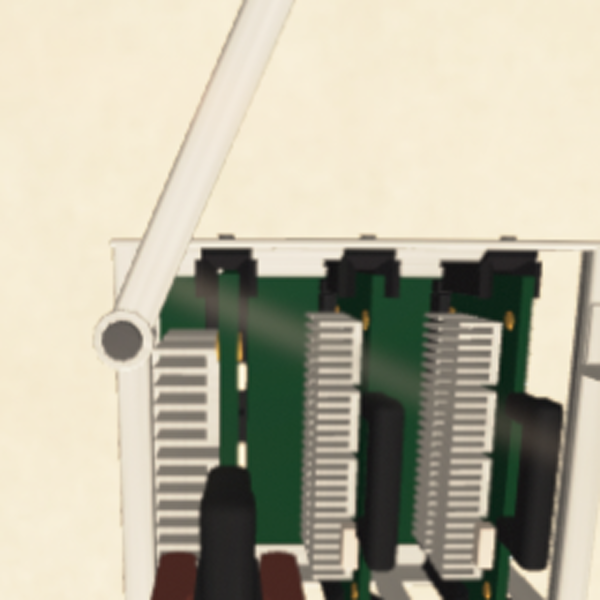

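```bash
python3 -m inch '0 -.01 -.3 0 0 0 1; 0 0 -.3 0 0 0 1; 0 0 -.2 0 0 0 1; 0 0 0 0 0 0 1; 0 0 0 0 0 0 1' && python3 m.py
```

```text
clock: 8.93
ee_pos: [0.4776, 0.1962, 0.1989]
orientation: [179.9, -0.0, 86.9]
force: [-0.1, 0.1, -0.5]
finger_gap: 0.0098
grip_force: 30.0
[0.4776 0.1962 0.1989] [ 1.7995e+02 -2.0000e-02  8.6930e+01] [-0.1  0.1 -0.5] [-0.071 -0.108 -0.01 ]
124 275 283 [0.4823 0.2609 0.1777]
132 275 283 [0.4821 0.2572 0.1756]
140 275 283 [0.4819 0.2537 0.177 ]
148 275 283 [0.4817 0.2499 0.1758]
156 275 283 [0.4815 0.2463 0.1767]
164 275 283 [0.4813 0.2426 0.1763]
172 275 282 [0.4809 0.239  0.1772]
180 275 282 [0.4807 0.2353 0.1777]
188 275 282 [0.4805 0.2313 0.177 ]
end y [0.263  0.2632]
```

```bash
python3 -m inch '0 0 -.1 0 0 0 1; 0 0 -.1 0 0 0 1; 0 0 -.1 0 0 0 1; 0 0 0 0 0 0 1' && python3 m.py | sed -n '1p;2p;9p;$p'
```

```text
clock: 9.48
ee_pos: [0.4767, 0.1958, 0.1796]
orientation: [-179.9, 0.0, 86.9]
force: [0.7, 0.7, -1.4]
finger_gap: 0.0098
grip_force: 30.0
[0.4767 0.1958 0.1796] [-1.7993e+02  3.0000e-02  8.6930e+01] [ 0.7  0.7 -1.4] [-0.068 -0.088 -0.029]
124 275 283 [0.4814 0.2605 0.1575]
180 275 282 [0.4798 0.2347 0.1574]
end y [0.2626 0.2628]
```

```bash
python3 -m inch '0 0 -.15 0 0 0 1; 0 0 -.15 0 0 0 1; 0 0 -.15 0 0 0 1; 0 0 -.15 0 0 0 1; 0 0 0 0 0 0 1' && python3 m.py | sed -n '1p;2p;9p;$p'
```

```text
clock: 10.15
ee_pos: [0.4766, 0.1958, 0.1433]
orientation: [-179.9, 0.0, 86.9]
force: [-0.0, 0.8, -1.4]
finger_gap: 0.0098
grip_force: 30.0
[0.4766 0.1958 0.1433] [-1.7991e+02  4.0000e-02  8.6930e+01] [-0.   0.8 -1.4] [-0.021 -0.077  0.063]
100 250 253 [0.4696 0.2716 0.1214]
164 275 282 [0.48   0.2421 0.1203]
end y [0.3114 0.3123]
```

```bash
python3 -m inch '0 0 -.07 0 0 0 1; 0 0 -.05 0 0 0 1; 0 0 -.03 0 0 0 1; 0 0 0 0 0 0 1;0 0 0 0 0 0 1' && python3 -m inch '0 0 -.03 0 0 0 1; 0 0 -.02 0 0 0 1; 0 0 0 0 0 0 1'; python3 m.py | sed -n '1p;9p'
```

```text
clock: 10.82
ee_pos: [0.4772, 0.196, 0.1353]
orientation: [180.0, -0.0, 86.9]
force: [-0.3, 0.0, -1.0]
finger_gap: 0.0096
grip_force: 30.0
clock: 11.2
ee_pos: [0.4785, 0.1959, 0.1342]
orientation: [179.8, -0.0, 86.9]
force: [-1.3, -4.8, 16.7]
finger_gap: 0.0094
grip_force: 30.0
[0.4785 0.1959 0.1342] [ 1.7984e+02 -2.0000e-02  8.6940e+01] [-1.3 -4.8 16.7] [-0.787  0.317 -0.04 ]
180 274 282 [0.4814 0.235  0.1132]
```

```bash
python3 -m inch '0 0 0 0 0 0 .5; 0 0 0 0 0 0 .5; 0 0 0 0 0 0 .5' && python3 -m inch '0 0 .2 0 0 0 .5; 0 0 .4 0 0 0 .5; 0 0 .8 0 0 0 .5; 0 0 .8 0 0 0 .5; 0 0 .5 0 0 0 .5' && python3 -m inch '0 -.7 .2 0 0 0 .5; 0 0 0 0 0 0 .5;0 0 0 0 0 0 .5'
python3 - <<'E'
from h import *
s=bot.read_state(); print(s["ee_pos"].round(4),s["orientation"].round(2))
c,im,d=shot("wrist","w5.png"); P=cloud(c,d)
for t in ("bar_pivot","bar_knob","spare_handle"): print(t,[(np.round(r["pixel"]),round(r["confidence"],2),atz(c,[r["pixel"]],.139)[0].round(4)) for r in bot.spot_point("wrist",t)[:2]])
def fit(n,z0,z1,x0,x1,y0,y1):
    m=(P[...,2]>z0)&(P[...,2]<z1)&(P[...,0]>x0)&(P[...,0]<x1)&(P[...,1]>y0)&(P[...,1]<y1); m[260:]=0; q=P[m]
    if len(q)>4: (a,b),(w,h),_=cv2.minAreaRect(q[:,:2].astype(np.float32)); print(n,len(q),round(a,4),round(b,4),round(w,4),round(h,4),"z",np.percentile(q[:,2],[50,90]).round(4))
for n,x in (("new",.4785),("mid",.5286),("far",.578)): fit(n,.128,.155,x-.015,x+.015,.15,.235)
K=cam("top"); im2,_=bot.get_image("top")
for t in ("bar_knob","bar_pivot"): print(t,[(np.round(r["pixel"]),round(r["confidence"],2),atz(K,[r["pixel"]],.139)[0].round(4)) for r in bot.spot_point("top",t)[:3]])
E
```

```text
clock: 11.62
ee_pos: [0.477, 0.196, 0.1321]
orientation: [-180.0, 0.0, 86.9]
force: [0.5, -0.4, -0.1]
finger_gap: 0.022
grip_force: 0.0
clock: 12.25
ee_pos: [0.4777, 0.1962, 0.2975]
orientation: [179.8, -0.1, 86.9]
force: [-0.1, -0.9, 0.0]
finger_gap: 0.0223
grip_force: 0.0
clock: 12.62
ee_pos: [0.477, 0.1541, 0.3065]
orientation: [180.0, -0.0, 86.9]
force: [-0.1, 0.2, -0.2]
finger_gap: 0.0222
grip_force: 0.0
[0.477  0.1541 0.3065] [ 1.7999e+02 -2.0000e-02  8.6880e+01]
bar_pivot [(array([236.,  92.]), 0.67, array([0.4474, 0.2421, 0.139 ]))]
bar_knob [(array([286., 405.]), 0.29, array([ 0.4739, -0.0781,  0.139 ]))]
spare_handle [(array([273., 144.]), 0.81, array([0.4759, 0.1978, 0.139 ]))]
new 770 0.4753 0.1983 0.0552 0.0096 z [0.1421 0.1433]
mid 828 0.5284 0.1937 0.0555 0.0104 z [0.1421 0.1433]
far 934 0.5779 0.1914 0.0555 0.011 z [0.1419 0.1431]
bar_knob [(array([183., 216.]), 0.44, array([0.5105, 0.3867, 0.139 ])), (array([132., 210.]), 0.44, array([0.5311, 0.551 , 0.139 ]))]
bar_pivot [(array([227., 235.]), 0.81, array([0.4485, 0.2447, 0.139 ]))]
```

View pics/w5.png

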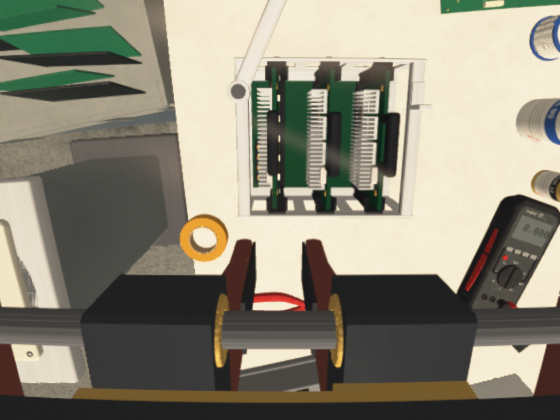

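Board is home: its handle top is at 0.142, level with its neighbours, and its sinks point left as theirs do. Bar pivot is at (238,91) in this view. Next is a look over the knob.

```bash
python3 -m inch '.11 .78 0 0 0 -.035 .3; .11 .78 0 0 0 -.035 .3; .11 .78 0 0 0 -.035 .3; .11 .78 0 0 0 -.035 .3; .11 .78 0 0 0 -.035 .3' && python3 -m inch '0 0 -.4 0 0 0 .3; 0 0 0 0 0 0 .3;0 0 0 0 0 0 .3'
cat > k.py <<'E'
from h import *
s=bot.read_state(); print(s["ee_pos"].round(4),s["orientation"].round(2),s["clock"])
c,im,d=shot("wrist","w6.png"); P=cloud(c,d)
for t in ("bar_pivot","bar_knob"): print(t,[(np.round(r["pixel"]),round(r["confidence"],2),atz(c,[r["pixel"]],.139)[0].round(4)) for r in bot.spot_point("wrist",t)[:2]])
m=(P[...,2]>.135)&(P[...,2]<.16)&(np.hypot(P[...,0]-.511,P[...,1]-.387)<.04); q=P[m]; print(len(q))
if len(q): print(cv2.minAreaRect(q[:,:2].astype(np.float32)), np.median(q,0))
E
python3 k.py
```

```text
clock: 13.6
ee_pos: [0.5101, 0.3898, 0.3059]
orientation: [-180.0, 0.0, 65.8]
force: [0.4, -0.1, 0.4]
finger_gap: 0.031
grip_force: 0.0
clock: 13.98
ee_pos: [0.5102, 0.3878, 0.2827]
orientation: [-180.0, 0.0, 65.9]
force: [-0.3, 0.2, -0.8]
finger_gap: 0.0308
grip_force: 0.0
[0.5102 0.3878 0.2827] [-180.      0.     65.91] 13.975
bar_pivot [(array([279., 363.]), 0.71, array([0.4467, 0.2429, 0.139 ])), (array([116.,  63.]), 0.56, array([0.4417, 0.5362, 0.139 ]))]
bar_knob [(array([291., 199.]), 0.67, array([0.5204, 0.3844, 0.139 ]))]
326
((0.5221248865127563, 0.3860487639904022), (0.014477593824267387, 0.014303850941359997), 5.777006149291992) [0.52238431 0.38742961 0.15062725]
```

View pics/w6.png

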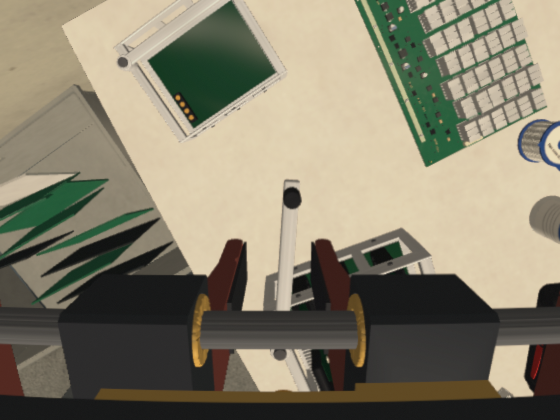

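```bash
python3 -m inch '.2 -.03 0 0 0 -.032 .3; 0 0 -.75 0 0 0 .3; 0 0 -.75 0 0 0 .3; 0 0 -.74 0 0 0 .3; 0 0 0 0 0 0 .3' && python3 -m inch '0 0 0 0 0 0 .5; 0 0 0 0 0 0 .5' 5
python3 - <<'E'
import numpy as np
s=__import__('cell').bot.read_state(); print(s["ee_pos"],s["orientation"],s["force"])
p=np.array([.4475,.2447]); a=np.radians(np.linspace(62.2,-6.2,14)); k=p+.16*np.c_[np.cos(a),np.sin(a)]
print((np.diff(k,axis=0)/.06).round(2).tolist(), np.degrees(a[0]-a[1])/120, k[-1])
E
```

```text
clock: 14.75
ee_pos: [0.5205, 0.3846, 0.1453]
orientation: [-179.8, 0.3, 62.1]
force: [-0.7, 0.5, 0.8]
finger_gap: 0.0307
grip_force: 0.0
clock: 15.0
ee_pos: [0.5234, 0.387, 0.1505]
orientation: [179.9, -0.2, 62.1]
force: [0.7, 0.4, 0.2]
finger_gap: 0.0223
grip_force: 0.0
[0.5234374  0.38699825 0.15048726] [179.89592025  -0.21040547  62.07773007] [0.6969877  0.36004068 0.17205849]
[[0.21, -0.12], [0.2, -0.14], [0.18, -0.16], [0.17, -0.18], [0.15, -0.19], [0.13, -0.2], [0.11, -0.22], [0.09, -0.23], [0.07, -0.23], [0.05, -0.24], [0.03, -0.24], [0.01, -0.24], [-0.02, -0.24]] 0.04384615384615385 [0.60656415 0.2274201 ]
```

```bash
python3 -m inch '.21 -.12 0 0 0 -.044 .5; .2 -.14 0 0 0 -.044 .5; .18 -.16 0 0 0 -.044 .5; .17 -.18 0 0 0 -.044 .5; .15 -.19 0 0 0 -.044 .5' && python3 -m inch '.13 -.2 0 0 0 -.044 .5; .11 -.22 0 0 0 -.044 .5; .09 -.23 0 0 0 -.044 .5; .07 -.23 0 0 0 -.044 .5; .05 -.24 0 0 0 -.044 .5'
```

```text
clock: 15.62
ee_pos: [0.578, 0.3391, 0.1501]
orientation: [180.0, -0.2, 35.5]
force: [0.2, 1.6, -0.2]
finger_gap: 0.0219
grip_force: 0.2
clock: 16.25
ee_pos: [0.605, 0.2717, 0.1501]
orientation: [-179.9, -0.2, 9.1]
force: [1.0, 0.3, 0.7]
finger_gap: 0.0223
grip_force: 0.2
```

```bash
python3 -m inch '.03 -.24 0 0 0 -.044 .5; .01 -.24 0 0 0 -.044 .5; 0 -.12 0 0 0 -.02 .5; 0 0 0 0 0 0 .5; 0 0 0 0 0 0 .5'; python3 -c "
from h import *
s=bot.read_state();print(s['ee_pos'],s['force'],s['orientation'])"
```

```text
clock: 16.88
ee_pos: [0.6062, 0.236, 0.1483]
orientation: [-180.0, -0.0, -3.6]
force: [-0.1, -0.2, -0.3]
finger_gap: 0.0221
grip_force: 0.0
[0.60624364 0.2359925  0.14829384] [-0.0683049  -0.24766719 -0.31093204] [-1.79980984e+02 -3.08970085e-02 -3.60007623e+00]
```

```bash
python3 -m inch '0 -.04 0 0 0 0 .5; 0 -.03 0 0 0 0 .5; 0 0 0 0 0 0 .5' && python3 -m inch '0 -.03 0 0 0 0 .5; 0 0 0 0 0 0 .5'
```

```text
clock: 17.25
ee_pos: [0.6061, 0.2313, 0.1478]
orientation: [180.0, 0.0, -3.7]
force: [0.6, 0.5, 0.2]
finger_gap: 0.0222
grip_force: 0.0
clock: 17.5
ee_pos: [0.6061, 0.2306, 0.1478]
orientation: [-179.9, -0.0, -3.7]
force: [-1.0, 5.6, 0.2]
finger_gap: 0.0226
grip_force: 2.7
```

```bash
python3 -m inch '0 .05 0 0 0 0 .4; 0 0 0 0 0 0 .4; 0 0 .3 0 0 0 .4; 0 0 .8 0 0 0 .4; 0 0 .8 0 0 0 .4' && python3 -m inch '0 0 .6 0 0 0 .4; -.3 -.8 0 0 0 0 .4; -.3 -.6 0 0 0 0 .4; 0 0 0 0 0 0 .4; 0 0 0 0 0 0 .4'
python3 - <<'E'
from h import *
s=bot.read_state(); print(s["ee_pos"].round(4),s["orientation"].round(2),s["force"].round(1))
c,im,d=shot("wrist","w7.png"); P=cloud(c,d)
for t in ("bar_pivot","bar_knob"): print(t,[(np.round(r["pixel"]),round(r["confidence"],2),atz(c,[r["pixel"]],.139)[0].round(4)) for r in bot.spot_point("wrist",t)[:2]])
def fit(n,z0,z1,x0,x1,y0,y1):
    m=(P[...,2]>z0)&(P[...,2]<z1)&(P[...,0]>x0)&(P[...,0]<x1)&(P[...,1]>y0)&(P[...,1]<y1); m[300:]=0; q=P[m]
    if len(q)>4: (a,b),(w,h),_=cv2.minAreaRect(q[:,:2].astype(np.float32)); print(n,len(q),round(a,4),round(b,4),round(w,4),round(h,4),"z",np.percentile(q[:,2],[50,90]).round(4))
fit("knob",.135,.16,.59,.63,.22,.26)
for n,x in (("new",.4785),("mid",.5286),("far",.578)): fit(n,.128,.155,x-.015,x+.015,.15,.225)
E
```

```text
clock: 18.12
ee_pos: [0.6061, 0.2323, 0.2642]
orientation: [180.0, -0.0, -3.7]
force: [-0.2, 0.6, -0.7]
finger_gap: 0.0266
grip_force: 0.0
clock: 18.75
ee_pos: [0.5707, 0.1488, 0.2991]
orientation: [-180.0, -0.1, -3.7]
force: [0.3, 0.7, -0.5]
finger_gap: 0.0263
grip_force: 0.0
[0.5707 0.1488 0.2991] [-1.7996e+02 -1.0000e-01 -3.7100e+00] [ 0.3  0.7 -0.5]
bar_pivot []
bar_knob [(array([176., 159.]), 0.66, array([0.6083, 0.2338, 0.139 ]))]
knob 317 0.6078 0.2345 0.0143 0.0135 z [0.1506 0.1517]
new 162 0.4772 0.1765 0.0132 0.0067 z [0.1401 0.1425]
mid 607 0.5292 0.1939 0.0557 0.0101 z [0.1414 0.1428]
far 812 0.5787 0.1914 0.0562 0.01 z [0.1419 0.1432]
```

View pics/w7.png

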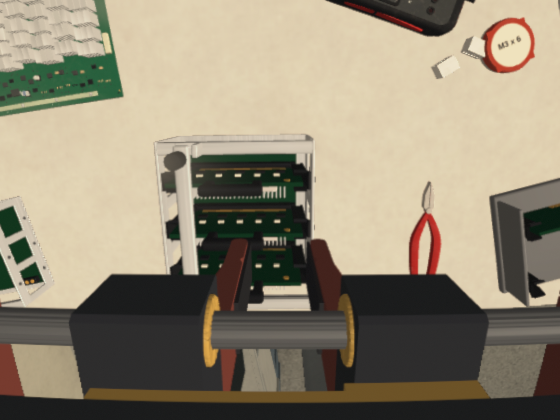

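The bar lies across all three boards against its stop: knob at (176,159), measured bar angle about -3.6° against a rack yaw of about -3.1°. The gripper is clear.

```bash
python3 -c "
from cell import bot
print(bot.close_job())"
```

```text
the job is handed in; nothing more can be done
None
```

I handed the job in at about 19 s of the 58 s allowed: the spare board is home in the free slot with its heat sinks facing the same way as the other two, and the retaining bar is closed against its stop with the gripper clear. The hand-in returned no verdict, and I took no final look at the stand or the bench items.

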